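# Hang the rack of stained slides on the sloped draining rail

## Robot

A 6-joint arm with a two-finger parallel gripper is mounted at the origin on the work surface. World frame = base frame: x ahead of the robot, y to its left, z up, the work surface at z = 0. Lengths are in m, angles in rad, forces in N, time in s.
With the tool pointing down it reaches from about 0.375 to 0.75 m from the base axis. Payload 9 kg.
Tool frame: the origin (TCP) lies at the very end of the fingers, on their centre line; the grasp point (between the pads) lies ctrl.tcp_to_grasp behind it (ctrl.tcp_to_grasp is the distance from the TCP to the grasp point, in m); z points along the fingers, y is the direction in which the jaws open and shut (so a half turn about z gives the same grasp; the last joint's range is limited). The gripper opens to 85 mm and grips with 20 to 120 N. Pads are 22 mm wide; open, the fingers measure 114 mm over their backs; the gripper's body (76 mm by 85 mm) begins 54 mm behind the grasp point. The pads swing forward as they close: fully open they stand 13 mm farther back than shut.
Start: joints at [-1.371, 0.104, 0.097, 1.564, 0, 1.353], TCP at [0.243, -0.548, 0.231] pointing down, gripper open.
Joint ranges: [-2.99, 2.99], [-0.84, 1.86], [-1.1, 1.16], [-1.84, 2.11], [-1.51, 1.56], [-3.14, 3.14]. Speed limits (rad/s): [2.22, 2.22, 2.57, 3.14, 3.14, 3.14].

## Interface

Orientations are given as a unit quaternion [w, x, y, z].
In Python, from rig import ctrl gives the robot as it stands.
- The arm moves only by the tool send_rows, never from a script. Its argument "plan" is a list of rows, each a list of 4 numbers: the shift along the tool's x, y, z in cm, then the turn about the tool's z in degrees. In form: [[dx, dy, dz, spin], ...]. A call has 1 to 12 rows; each row is the pose to reach, as a shift and turn from the pose commanded when the call began, along the tool's axes at that moment; what a row does not reach only later rows make up. A row lasts 1/10 s, in which the tool goes at most 50 mm and 8.59 degrees, less where a joint would pass 70% of its speed; a pose out of reach is approached as far as the arm can. A call with a gripper value outside its range is refused whole. "hand" is the opening, from -1 (shut) to 1 (fully open), so that 0 is half open, set as the call begins (left out, the last holds). The fingers move at their own pace and stop on an object; "force" is the grip in N (left out, the last holds). Time passes only in rows, so rows that repeat a pose let the fingers close. It gives the time, the measured TCP pose, the force and the opening at its end, in the units of the state.
- ctrl.read_state(): the state, without advancing time (a new reading comes with each control period).
- ctrl.camera(name): name is "side" or "top"; returns a dict with "pixels" (420x560x3 uint8, red, green, blue), "fovy" (degrees; the focal length in pixels is half the picture's height over the tangent of half this angle, whatever the lens; pixels are square), "cx", "cy" (the principal point, pixels), "pose" (4x4, takes a point from camera to world coordinates). Camera axes: x right, y up, looking along -z (the intrinsics and any distortion apply to the point x, -y, -z); pixel columns grow to the right and rows downward; lengths in m; the calibration is good to about 2 mm. A picture is of the moment at which its call begins. There is no depth.
- ctrl.sign_off(): hands the job in, once; it reports no verdict.
The state is a dict: "time": time; "joints": joint angles; "joint_velocities": joint speeds; "effort": joint torques, N m; "tcp_pos": TCP position; "tool_rot": TCP orientation; "ft_force": force on the tool from outside, world axes, zero at the start; "ft_torque": the same for the moment, N m; "finger_gap": finger opening in m.
Only numpy, scipy, OpenCV 4.12 (cv2) and the standard library are available. Lean on these libraries where they do the work, as an engineer would, in place of code of your own. Each camera call takes 0.05 s, during which the arm holds its last target. There are 200 camera calls.

## Task

In this veterinary cytology corner, take the blue rack of stained slides by its handle and hang it by its two hooked, rollered ears across the green upper part of the sloped draining rail, lowering it on rather than dropping it. Let go there, so that it rolls down the rail by itself, and see that it comes to rest hanging against the red stops. Do not push or carry it along the lower part of the rail, and leave the empty white rack where it stands.

Things in the scene. Friction and masses are not known exactly. Their poses are not given: they have to be found in the camera images.
- blue_handle (a point): Centre of the blue rack's handle: a level yellow bar 12 mm thick (x), 82 long (y), 18 high, 117 mm above the rack's underside and 75 mm above the bottom of its roller grooves; axes as the rack, z up. An upright carries each end; the basket's and ears' tops lie 46 mm below the bar's centre. Pinch it from above across its thickness.
- blue_rack: Blue slide rack full of violet-smeared slides, 0.25 kg, upright. Origin: centre of its underside. Basket 70 (x) x 84 (y) x 71 mm high. On both x sides a flat ear, 80 mm wide (y), reaches to x = 84 mm; its last 6 mm is a hook tip turned down to z = 34 mm. Under each ear, at x = 54 mm, two free black rollers with wide grooves; groove bottoms at z = 42 mm. A half turn gives the same.
- white_rack: The same rack in white with a grey handle, without slides: a bystander to be left alone. Origin at the centre of its underside.
- drain_rail: Fixed rail on a 180 x 400 mm drip tray; origin on the table, 10 mm from below the tray's centre. Two 10 mm bars along y at x = +-54 mm rise 10 degrees to +y, from y = -190 to 170 mm; tops at z = 110 mm at y = 0. Green from y = 30 mm up; red stops at y = -172 mm. Rack's x axis along the rail's x: basket between the bars (14 mm play), hook tips outside; grooves catch within 10 mm.
- rail_high (a point): Midway between the two bars, level with their tops, in the green part (y = 90 mm of the rail); axes as the rail. Lower the level rack until the middle of its four groove bottoms is here (the uphill rollers touch 4 mm earlier). Once released it tilts to the slope and rolls to the stops in one or two seconds.
- rail_stop (a point): Midway between the two bars, level with their tops, at y = -128 mm of the rail; axes as the rail. The middle of the four groove bottoms is here when the rack rests against the red stops; the handle's centre is then about 13 mm further downhill (-y) and 74 mm above this point.
Not all that is in view belongs to the job. Of the things that look like the blue_rack, the smaller one is meant.

How it is judged:
By the outcome, as a careful person would: the job done as asked, in the order asked, and still so for the second after the job is handed in, with the robot touching nothing.
It also fails if it takes over 45 s, if anything falls off the work surface, if the arm or the gripper's body presses on something with over 40 N, if the wrist force passes 120 N, or if a joint passes its speed limit or range.

## Working session

There is one attempt and no reset: what is moved stays moved. The work goes in short steps, Python scripts to look and compute and a tool call to move; the robot and the scene stay as the last step left them, time stands still between calls to the robot, and variables do not carry over. Pictures are saved under pics/ and viewed, about 8 in all and at most 12, crops included, and the job is handed in when it is done.

Besides the shell and the picture viewer there is one more tool, called after "Emit:" as a command line: name --pt "numbers of a row" for each row, then --argument value for the rest. send_rows: Moves the arm, as the interface text tells. Its arguments: {"type":"object","properties":{"plan":{"type":"array"},"hand":{"type":"number"},"force":{"type":"number"}},"required":["plan"]}

```bash
mkdir -p pics; ls
python3 - <<'E'
from rig import ctrl
import cv2, numpy as np, pickle
for n in("top","side"):
    c=ctrl.camera(n); cv2.imwrite(f"pics/{n}0.png",c["pixels"][:,:,::-1]); pickle.dump(c,open(f"{n}0.pkl","wb"))
    print(n,{k:v for k,v in c.items() if k!="pixels"})
s=ctrl.read_state();print(s,ctrl.tcp_to_grasp)
E
```

```text
pics
top {'fovy': 54.1828184854889, 'cx': 272.41473323273914, 'cy': 205.65798125844915, 'pose': array([[ 0.02776   ,  0.9957262 , -0.08808353,  0.44550757],
       [-0.99959182,  0.02705629, -0.00917332,  0.15101017],
       [-0.0067509 ,  0.08830223,  0.99607085,  1.26745156],
       [ 0.        ,  0.        ,  0.        ,  1.        ]])}
side {'fovy': 54.811853021627925, 'cx': 282.39569232104805, 'cy': 208.01545767705537, 'pose': array([[-0.67311935,  0.44478412, -0.59082775, -0.19215091],
       [-0.73948391, -0.39552663,  0.54472216,  0.82700274],
       [ 0.00859566,  0.80357064,  0.59514733,  0.83877771],
       [ 0.        ,  0.        ,  0.        ,  1.        ]])}
{'time': 0.1, 'joints': array([-1.37066372e+00,  1.04635907e-01,  9.65622859e-02,  1.56390971e+00,
        3.30455501e-05,  1.35311130e+00]), 'joint_velocities': array([-9.90415205e-05, -8.22901336e-04,  8.56558834e-04,  5.60011015e-04,
        3.14661593e-04, -9.49659898e-04]), 'effort': array([ 6.76402124e-03, -5.58208215e+01,  5.04719496e+01,  1.32235602e-02,
       -2.72086399e-04, -4.34846953e-06]), 'tcp_pos': array([ 0.24342648, -0.54807902,  0.23061064]), 'tool_rot': array([-5.93335708e-04,  9.78257631e-01,  2.07392516e-01,  2.17307801e-05]), 'ft_force': array([-0.04148638, -0.55742719,  0.34117499]), 'ft_torque': array([-0.0397916 , -0.01010862,  0.02001459]), 'finger_gap': 0.08548206634148693} 0.0187
```

View pics/top0.png

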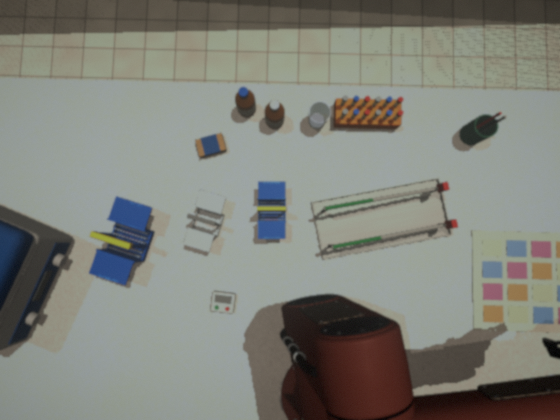

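View pics/side0.png

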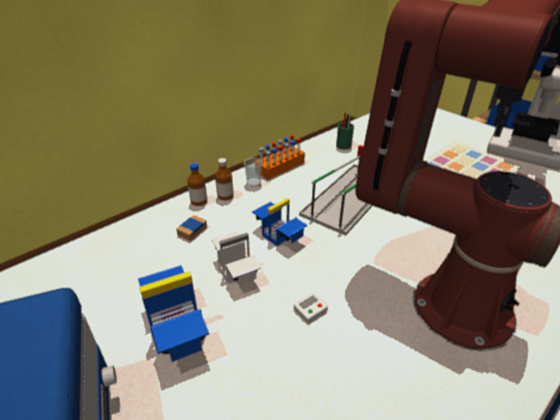

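```bash
cat > h.py <<'E'
import numpy as np, cv2
def ray(c,u,v):
    f=c["pixels"].shape[0]/2/np.tan(np.radians(c["fovy"]/2)); P=c["pose"]
    d=P[:3,:3]@np.array([(u-c["cx"])/f,-(v-c["cy"])/f,-1]); return P[:3,3],d
def plane(c,u,v,z):
    o,d=ray(c,u,v); return o+d*(z-o[2])/d[2]
def proj(c,p):
    f=c["pixels"].shape[0]/2/np.tan(np.radians(c["fovy"]/2)); q=c["pose"][:3,:3].T@(np.asarray(p)-c["pose"][:3,3])
    return np.array([c["cx"]+f*q[0]/-q[2],c["cy"]-f*q[1]/-q[2]])
def tri(a,ua,b,ub):
    (o,d),(p,e)=ray(a,*ua),ray(b,*ub); s=np.linalg.lstsq(np.c_[d,-e],p-o,rcond=None)[0]
    A,B=o+d*s[0],p+e*s[1]; return (A+B)/2,np.linalg.norm(A-B)
def blobs(c,lo,hi,amin=25,box=None):
    h=cv2.cvtColor(c["pixels"],cv2.COLOR_RGB2HSV); m=cv2.inRange(h,lo,hi)
    if box: k=np.zeros_like(m); x0,y0,x1,y1=box; k[y0:y1,x0:x1]=1; m*=k
    n,l,st,ce=cv2.connectedComponentsWithStats(m); out=[]
    for i in range(1,n):
        if st[i,4]>=amin:
            pts=np.argwhere(l==i)[:,::-1].astype(np.float32); out.append((int(st[i,4]),ce[i].round(1),cv2.minAreaRect(pts),pts))
    return out
E
python3 - <<'E'
import pickle
from h import *
T=pickle.load(open("top0.pkl","rb"));S=pickle.load(open("side0.pkl","rb"))
Y=((20,110,90),(35,255,255));G=((50,80,25),(90,255,255));R=((0,150,90),(6,255,255))
for n,c,b in(("T",T,(160,150,500,300)),("S",S,(220,150,380,260))):
    for k,(lo,hi) in dict(Y=Y,G=G,R=R).items():
        for a,ce,r,p in blobs(c,lo,hi,8,b):
            q=p-p.mean(0); d=np.linalg.svd(q,full_matrices=False)[2][0]; t=q@d
            print(n,k,a,ce,"ends",(p.mean(0)+d*t.min()).round(1),(p.mean(0)+d*t.max()).round(1),"w",np.round(min(r[1]),1))
t=cv2.resize(T["pixels"][150:310,170:490,::-1],None,fx=2.4,fy=2.4,interpolation=2)
s=cv2.resize(S["pixels"][150:270,200:390,::-1],None,fx=1.8,fy=1.8,interpolation=2)
o=np.zeros((600,770,3),np.uint8);o[:t.shape[0],:t.shape[1]]=t;o[t.shape[0]:t.shape[0]+s.shape[0],:s.shape[1]]=s[:600-t.shape[0]]
cv2.imwrite("pics/crop0.png",o)
E
```

```text
T Y 95 [271.4 208.3] ends [258.  208.2] [285.  208.4] w 3.0
T G 82 [347.8 203.9] ends [371.  199.7] [326.  207.8] w 1.8
T G 100 [357.3 241.9] ends [379.1 237.7] [333.9 246.3] w 2.3
T R 20 [444.9 186. ] ends [443.4 183.7] [446.5 188.4] w 4.0
T R 22 [453.5 223.5] ends [452.9 220.8] [454.1 226.2] w 3.0
S Y 425 [237.2 155.7] ends [220.3 158.2] [258.9 152.6] w 17.0
S Y 127 [278.4 205.3] ends [288.6 199. ] [268.6 211.3] w 5.7
S G 40 [323.6 175.9] ends [334. 170.] [313.8 181.6] w 1.8
S G 39 [349.  188.8] ends [355.4 184.7] [343.3 192.5] w 2.7
S R 8 [359.4 152.2] ends [361. 150.] [358.4 153.6] w 2.1
```

View pics/crop0.png

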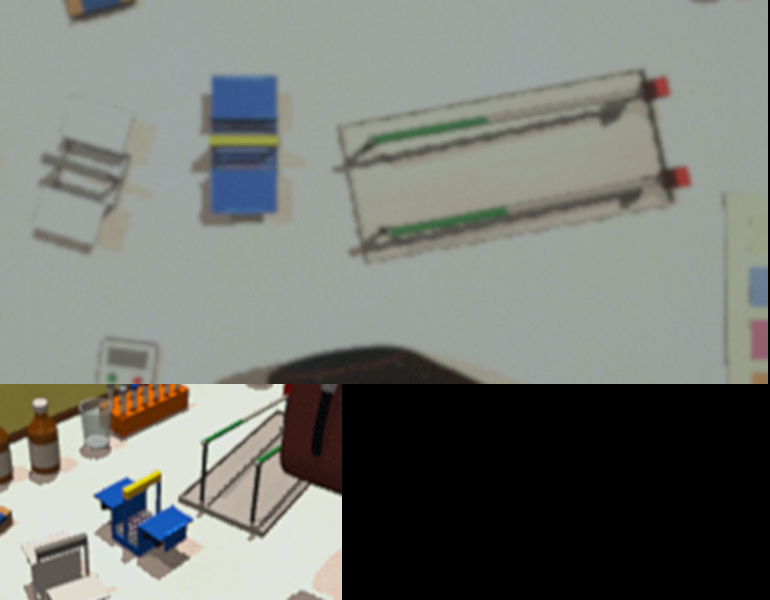

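The pictures show two blue racks: a large one at top (125,241) / side (172,312), and a small one at top (271,208) / side (278,205). The small one is meant: it is the smaller of the two, and the crop shows its yellow bar and both ears. The white rack is at top (205,220). The rail has its green ends at top (326–380, 200–246) and its red stops at (445,186) and (453,223).

Run:
```python
import pickle
from h import *
T=pickle.load(open("top0.pkl","rb"));S=pickle.load(open("side0.pkl","rb"))
p=lambda u,v,z:plane(T,u,v,z)
print("handle top",p(271.4,208.3,.124),"ends",p(257.5,208.2,.124)[:2],p(285.5,208.4,.124)[:2])
print("handle tri",tri(T,(271.4,208.3),S,(278.4,205.3)))
# blue ears
for a,ce,r,q in blobs(T,(100,120,60),(125,255,255),60,(240,170,300,250)): print("blue",a,ce,r,p(*ce,.071))
z=lambda y:.110+np.tan(np.radians(10))*y-.002
A=[p(371.5,199.6,z(.03)),p(325.5,207.9,z(.17)),p(379.6,237.6,z(.03)),p(333.4,246.4,z(.17))]
for a in A: print(a.round(4))
print("tri uphill",tri(T,(325.5,207.9),S,(313.4,181.8)),tri(T,(333.4,246.4),S,(342.9,192.8)))
lo=(A[0]+A[2])/2;hi=(A[1]+A[3])/2;d=(hi-lo)[:2];print("len",np.linalg.norm(d),"gap",np.linalg.norm(A[0]-A[2]),np.linalg.norm(A[1]-A[3]),"yaw of rail y deg from world y",np.degrees(np.arctan2(-d[0],d[1])))
e=(A[0]+A[1]-A[2]-A[3])[:2];print("yaw from x",np.degrees(np.arctan2(e[1],e[0])))
m=(lo+hi)/2;u=d/np.linalg.norm(d);print("rail y=.1",m,"y=.09",m[:2]-.01*u,"origin",m[:2]-.1*u)
print("red",[p(*q,.085) for q in((444.9,186),(453.5,223.5))])
```

```text
handle top [0.53913718 0.16416996 0.124     ] ends [0.53836036 0.20302189] [0.53992881 0.12477903]
handle tri (array([0.54086257, 0.1654375 , 0.1174423 ]), np.float64(0.0033592457013629944))
blue 426 [271. 191.] ((271.5, 191.0), (25.0, 16.0), 0.0) [0.59437552 0.16737919 0.071     ]
blue 432 [271.1 229.1] ((271.5, 229.5), (17.0, 25.0), 90.0) [0.48272029 0.16395311 0.071     ]
[ 0.5723 -0.1174  0.1133]
[0.5432 0.0149 0.138 ]
[ 0.466  -0.1407  0.1133]
[ 0.4381 -0.0084  0.138 ]
tri uphill (array([0.54349538, 0.01480383, 0.13613296]), np.float64(0.0004829169159100062)) (array([ 0.43868886, -0.00807548,  0.13679394]), np.float64(0.0016279335108946547))
len 0.1352737821333387 gap 0.10882498949807032 0.10763083508277592 yaw of rail y deg from world y 12.18336612894328
yaw from x 12.439269140567863
rail y=.1 [ 0.50489559 -0.06290781  0.1256327 ] y=.09 [ 0.507006   -0.07268258] origin [ 0.5259997  -0.16065553]
red [array([ 0.62076546, -0.33581135,  0.085     ]), array([ 0.51277598, -0.35943066,  0.085     ])]
```

Emit:
send_rows --pt "56 -53.2 0 -67.6" --pt "56 -53.2 0 -67.6" --pt "56 -53.2 0 -67.6" --pt "56 -53.2 0 -67.6" --pt "56 -53.2 0 -67.6" --pt "56 -53.2 0 -67.6" --pt "56 -53.2 0 -67.6" --pt "56 -53.2 0 -67.6" --pt "56 -53.2 0 -67.6" --pt "56 -53.2 0 -67.6" --pt "56 -53.2 0 -67.6" --pt "56 -53.2 0 -67.6" --hand 1 --force 60

```text
time: 1.3
tcp_pos: [0.4737, 0.008, 0.2312]
tool_rot: [0.0, 0.698, 0.717, -0.0]
ft_force: [0.3, -0.6, 0.7]
finger_gap: 0.0856
```

```bash
cat > go.py <<'E'
import sys
from rig import ctrl
import numpy as np
from scipy.spatial.transform import Rotation as Ro
# args: x y z(TCP) yaw(deg, of tool y)
x,y,z,w=map(float,sys.argv[1:5]); s=ctrl.read_state()
R=Ro.from_quat(np.roll(s["tool_rot"],-1)).as_matrix()
d=R.T@(np.array([x,y,z])-s["tcp_pos"]); yw=np.degrees(np.arctan2(R[1,1],R[0,1]))
sp=-((w-yw+180)%360-180)
print("t",s["time"],"tcp",s["tcp_pos"].round(4),"yaw",yw.round(2),"tilt",R[2].round(3),"gap",s["finger_gap"].round(4),"F",s["ft_force"].round(1))
print("shift cm",(d*100).round(2),"spin",round(sp,2))
E
python3 go.py .539 .165 .2306 1.5
```

```text
Traceback (most recent call last):
  File "go.py", line 10, in <module>
    print("t",s["time"],"tcp",s["tcp_pos"].round(4),"yaw",yw.round(2),"tilt",R[2].round(3),"gap",s["finger_gap"].round(4),"F",s["ft_force"].round(1))
                                                                                                 ^^^^^^^^^^^^^^^^^^^^^
AttributeError: 'float' object has no attribute 'round'
```

Emit:
send_rows --pt "5 2 0 0" --pt "10 4.4 1 0" --pt "15 6.6 3 0" --pt "15.5 6.9 5 0" --pt "15.5 6.9 5 0" --pt "15.5 6.9 5 0" --pt "15.5 6.9 5 0"

```text
time: 2.0
tcp_pos: [0.5383, 0.1618, 0.1822]
tool_rot: [0.0, 0.698, 0.716, 0.0]
ft_force: [0.4, -0.6, 0.3]
finger_gap: 0.0854
```

```bash
sed -i 's/s\["finger_gap"\].round(4)/round(s["finger_gap"],4)/' go.py; python3 go.py .539 .165 .098 1.5
python3 - <<'E'
from rig import ctrl
import cv2,numpy as np,pickle
o=[]
from h import *
for n in("side","top"):
    c=ctrl.camera(n); pickle.dump(c,open(n+"1.pkl","wb"))
    u,v=proj(c,(.539,.165,.117)).astype(int); print(n,u,v)
    print([ (b[0],b[1]) for b in blobs(c,(20,110,90),(35,255,255),8,(u-35,v-25,u+35,v+25))])
    u=min(max(u,50),510);v=max(v,60)
    o.append(cv2.resize(c["pixels"][v-60:v+60,u-50:u+50,::-1],None,fx=4,fy=4,interpolation=2))
cv2.imwrite("pics/g1.png",np.hstack(o))
E
```

```text
t 2.0 tcp [0.5383 0.1618 0.1822] yaw 1.49 tilt [-0.     0.001 -1.   ] gap 0.0854 F [ 0.4 -0.6  0.3]
shift cm [0.32 0.07 8.42] spin -0.01
side 279 205
[(124, array([278.6, 205.3]))]
top 271 208
[]
```

View pics/g1.png

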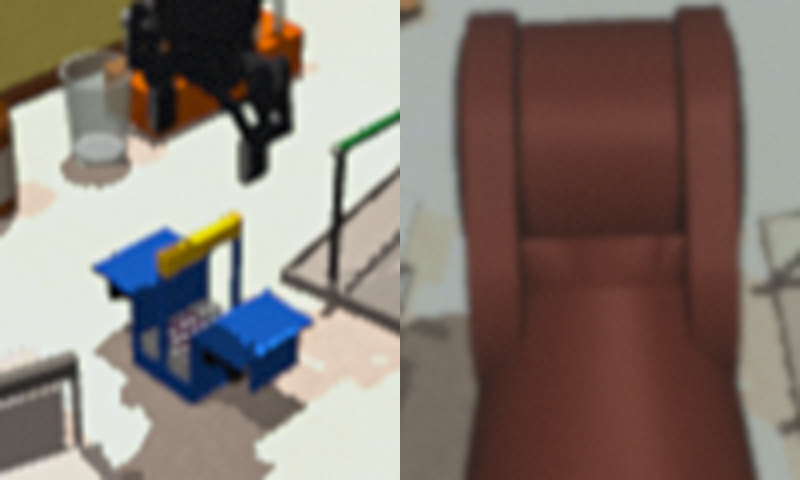

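The side view shows the fingers standing above and astride the yellow bar, whose blob at (278.6,205.3) lies close to the expected (279,205). I'm descending now.

Emit:
send_rows --pt "0.3 0.1 2 0" --pt "0.3 0.1 4 0" --pt "0.3 0.1 6 0" --pt "0.3 0.1 7.5 0" --pt "0.3 0.1 8.3 0" --pt "0.3 0.1 8.3 0" --pt "0.3 0.1 8.3 0" --pt "0.3 0.1 8.3 0"

```text
time: 2.9
tcp_pos: [0.5398, 0.1656, 0.0994]
tool_rot: [0.001, 0.698, 0.717, 0.001]
ft_force: [0.7, 0.3, 0.4]
finger_gap: 0.0852
```

Emit:
send_rows --pt "0 0 0 0" --pt "0 0 0 0" --pt "0 0 0 0" --pt "0 0 0 0" --pt "0 0 0 0" --pt "0 0 0 0" --pt "0 0 0 0" --pt "0 0 0 0" --pt "0 0 0 0" --pt "0 0 0 0" --hand -1 --force 60

```text
time: 3.9
tcp_pos: [0.5392, 0.1656, 0.0983]
tool_rot: [0.0, 0.698, 0.717, 0.0]
ft_force: [1.0, 0.8, -0.2]
finger_gap: 0.0109
```

Emit:
send_rows --pt "0 0 -1 0" --pt "0 0 -3 0" --pt "0 0 -6 0" --pt "0 0 -9 0" --pt "0 0 -12 0" --pt "0 0 -14.5 0" --pt "0 0 -16 0" --pt "0 0 -17 0" --pt "0 0 -17 0" --pt "0 0 -17 0" --pt "0 0 -17 0"

```text
time: 5.0
tcp_pos: [0.5386, 0.1656, 0.267]
tool_rot: [-0.001, 0.698, 0.717, -0.001]
ft_force: [-0.4, -0.2, -3.1]
finger_gap: 0.011
```

```bash
python3 go.py .507 -.073 .265 12.3
python3 - <<'E'
from rig import ctrl
import cv2,numpy as np,pickle
from h import *
c=ctrl.camera("side"); pickle.dump(c,open("side2.pkl","wb")); s=ctrl.read_state()
p=s["tcp_pos"]+[0,0,.0187]; u,v=proj(c,p); print(u,v,[(b[0],b[1],b[2]) for b in blobs(c,(20,110,90),(35,255,255),8,(int(u)-40,int(v)-40,int(u)+40,int(v)+40))])
y=np.array([-.0262,1,0]); print("expected ends",proj(c,p+.041*y),proj(c,p-.041*y))
u,v=int(u),int(v);a=max(v-75,0)
cv2.imwrite("pics/l2.png",cv2.resize(c["pixels"][a:a+150,u-75:u+75,::-1],None,fx=3,fy=3,interpolation=2))
E
```

```text
t 5.0 tcp [0.5386 0.1656 0.267 ] yaw 1.54 tilt [-0.    -0.002 -1.   ] gap 0.011 F [-0.4 -0.2 -3.1]
shift cm [-23.76  -3.8    0.21] spin -10.76
279.68693452875266 156.64209037213112 [(1038, array([250.6, 136.2]), ((252.5, 139.0), (46.0, 27.0), 90.0)), (479, array([304.9, 125.1]), ((305.0, 126.5), (21.0, 26.0), 90.0)), (14, array([288.9, 153.8]), ((288.9000244140625, 153.8000030517578), (2.236067771911621, 5.366562843322754), 63.43495178222656)), (65, array([273.4, 158.6]), ((273.6538391113281, 158.73072814941406), (6.379053115844727, 12.480754852294922), 56.3099365234375))]
expected ends [268.71506414 161.72470117] [290.21829084 151.76354338]
```

View pics/l2.png

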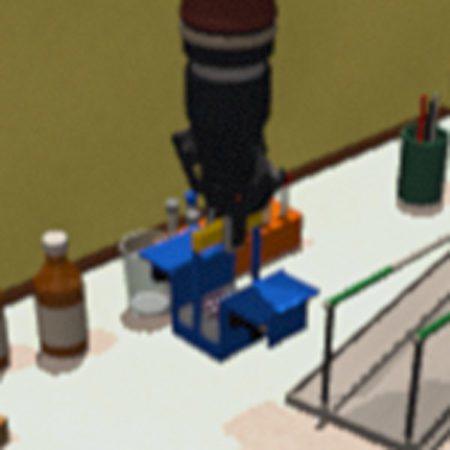

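The rack hangs level in the grip (force −3.1 N, gap 11 mm), with the bar held near its middle. Next I carry it over the green part.

Emit:
send_rows --pt "-1 -0.2 0 -1" --pt "-4 -0.7 0 -2" --pt "-7.5 -1.2 0 -4" --pt "-11 -1.8 0 -6" --pt "-14.5 -2.3 0 -7.5" --pt "-18 -2.9 0 -9" --pt "-21 -3.4 0 -10" --pt "-23 -3.7 0 -10.8" --pt "-23.8 -3.8 0 -10.8" --pt "-23.8 -3.8 0 -10.8" --pt "-23.8 -3.8 0 -10.8" --pt "-23.8 -3.8 0 -10.8"

```text
time: 6.25
tcp_pos: [0.5076, -0.0723, 0.2682]
tool_rot: [-0.0, 0.627, 0.779, 0.0]
ft_force: [0.7, 0.3, -3.5]
finger_gap: 0.0107
```

```bash
python3 go.py .507 -.073 .190 12.3
python3 - <<'E'
from rig import ctrl
import cv2,numpy as np,pickle
from h import *
o=[]
for n,z in(("side",(.507,-.073,.18)),("top",(.507,-.073,.18))):
    c=ctrl.camera(n); pickle.dump(c,open(n+"3.pkl","wb")); u,v=proj(c,z).astype(int); a=max(v-70,0); print(n,u-70,a)
    o.append(cv2.resize(c["pixels"][a:a+140,u-65:u+65,::-1],None,fx=3,fy=3,interpolation=2))
cv2.imwrite("pics/p3.png",np.hstack(o))
E
```

```text
t 6.25 tcp [ 0.5076 -0.0723  0.2682] yaw 12.4 tilt [ 0. -0. -1.] gap 0.0107 F [ 0.7  0.3 -3.5]
shift cm [-0.05 -0.07  7.82] spin 0.1
side 271 95
top 290 151
```

View pics/p3.png

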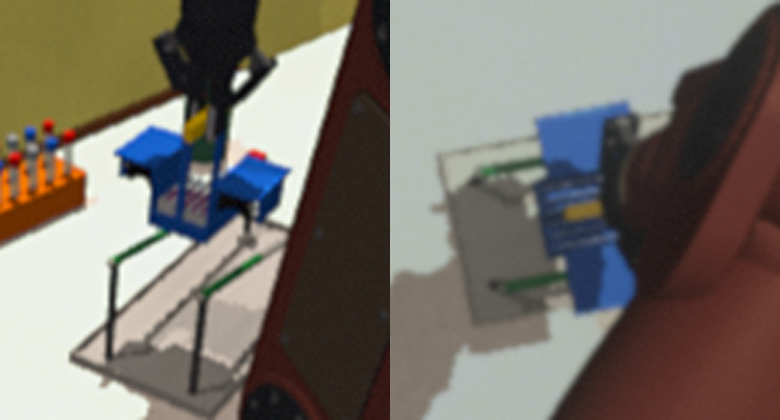

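Run:
```python
import pickle
from h import *
T=pickle.load(open("top3.pkl","rb"))
B=blobs(T,(100,120,50),(125,255,255),40,(330,170,400,270))
for b in B: print(b[0],b[1])
P=np.vstack([b[3] for b in B])
W=np.array([plane(T,u,v,.241)[:2] for u,v in P])
a=np.radians(12.35);ex=np.array([np.cos(a),np.sin(a)]);ey=np.array([-np.sin(a),np.cos(a)])
q=W-[.5076,-.0723]
X=q@ex;Y=q@ey
print("x ext",np.percentile(X,[.3,1,99,99.7]).round(4),"y max",np.percentile(Y,[99,99.7]).round(4))
r=np.array([.5260,-.16066]);print("tcp in rail frame",(np.array([.5076,-.0723])-r)@ex,(np.array([.5076,-.0723])-r)@ey)
# bars seen now in top
for b in blobs(T,(50,80,25),(90,255,255),8,(310,170,400,270)):
    k=b[3]; 
    w=np.array([plane(T,u,v,.134)[:2] for u,v in k])-r
    print("green",b[0],b[1],"x",(w@ex).mean().round(4),"ymax",(w@ey).max().round(4))
```

```text
429 [356.5 197.7]
415 [364.9 242.6]
x ext [-0.0815 -0.0803  0.0801  0.0806] y max [0.0373 0.0384]
tcp in rail frame 0.0009244853264084689 0.09025073366395009
green 8 [328.  207.5] x 0.0543 ymax 0.1659
green 29 [343.1 244.4] x -0.0532 ymax 0.1651
```

Seen from above, the rack is centred on the rail to about 1 mm (ear ends at −80 and +80 mm from the tool, bars at +54 and −53 mm). Now I lower it.

Emit:
send_rows --pt "0 -0.1 1.5 0" --pt "0 -0.1 3 0" --pt "0 -0.1 4.5 0" --pt "0 -0.1 5.5 0" --pt "0 -0.1 6.5 0" --pt "0 -0.1 7.2 0" --pt "0 -0.1 7.6 0" --pt "0 -0.1 7.6 0" --pt "0 -0.1 7.6 0"

```text
time: 7.25
tcp_pos: [0.5067, -0.0736, 0.1927]
tool_rot: [0.0, 0.627, 0.779, 0.0]
ft_force: [0.9, 0.9, -2.7]
finger_gap: 0.0106
```

Emit:
send_rows --pt "0 0 0.2 0" --pt "0 0 0.4 0" --pt "0 0 0.5 0" --pt "0 0 0.5 0"

```text
time: 7.65
tcp_pos: [0.5064, -0.0735, 0.1871]
tool_rot: [-0.0, 0.627, 0.779, -0.0]
ft_force: [0.8, 0.1, -3.2]
finger_gap: 0.0107
```

Emit:
send_rows --pt "0 0 0.1 0" --pt "0 0 0.2 0" --pt "0 0 0.2 0" --pt "0 0 0.2 0"

```text
time: 8.05
tcp_pos: [0.5067, -0.0737, 0.1856]
tool_rot: [0.0, 0.627, 0.779, 0.0]
ft_force: [0.6, -0.5, 0.4]
finger_gap: 0.0111
```

Emit:
send_rows --pt "0 0 0.1 0" --pt "0 0 0.2 0" --pt "0 0 0.2 0" --pt "0 0 0.2 0"

```text
time: 8.45
tcp_pos: [0.5071, -0.0743, 0.1851]
tool_rot: [0.002, 0.627, 0.779, -0.0]
ft_force: [-3.0, -3.3, 10.2]
finger_gap: 0.0112
```

Run:
```python
from rig import ctrl
import cv2,numpy as np,pickle
from h import *
c=ctrl.camera("side");u,v=proj(c,(.507,-.073,.16)).astype(int)
cv2.imwrite("pics/c4.png",cv2.resize(c["pixels"][v-50:v+50,u-60:u+60,::-1],None,fx=6,fy=6,interpolation=2))
```

```text
(no output)
```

View pics/c4.png

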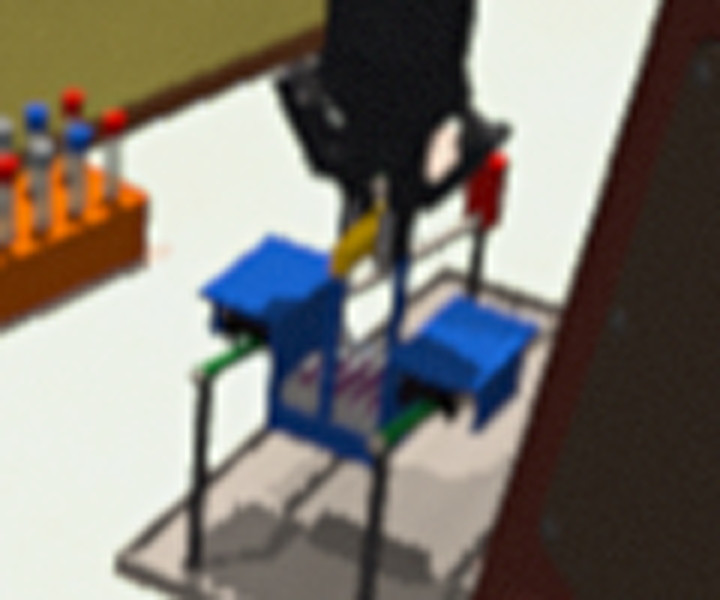

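Both uphill rollers sit on the green bars, with the hooks outside and the basket between them (force +10 N). I'll ease the grip so the rack can pitch onto the slope, then open.

Emit:
send_rows --pt "0 0 0 0" --pt "0 0 0.1 0" --pt "0 0 0.2 0" --pt "0 0 0.2 0" --force 20

```text
time: 8.9
tcp_pos: [0.5075, -0.075, 0.1848]
tool_rot: [0.003, 0.627, 0.779, -0.0]
ft_force: [-5.3, -4.8, 21.0]
finger_gap: 0.0109
```

Emit:
send_rows --pt "0 0 0 0" --pt "0 0 0 0" --pt "0 0 0 0" --pt "0 0 0 0" --pt "0 0 0 0" --pt "0 0 -1 0" --pt "0 0 -4 0" --pt "0 0 -8 0" --pt "0 0 -10 0" --pt "0 0 -10 0" --pt "0 0 -10 0" --hand 1

```text
time: 10.0
tcp_pos: [0.5068, -0.0736, 0.2817]
tool_rot: [0.0, 0.627, 0.779, 0.0]
ft_force: [0.5, 0.2, -1.2]
finger_gap: 0.0856
```

Emit:
send_rows --pt "5 0 0 0" --pt "10 0 0 0" --pt "15 0 0 0" --pt "20 0 0 0" --pt "24 0 0 0" --pt "24 0 0 0" --pt "24 0 0 0" --pt "24 0 0 0" --pt "24 0 0 0" --pt "24 0 0 0" --pt "24 0 0 0" --pt "24 0 0 0"

```text
time: 11.2
tcp_pos: [0.4554, 0.1605, 0.2812]
tool_rot: [0.0, 0.627, 0.779, -0.0]
ft_force: [-0.2, 0.1, 0.6]
finger_gap: 0.0858
```

Run:
```python
from rig import ctrl
import cv2,numpy as np,pickle
from h import *
a=np.radians(12.35);ey=np.array([-np.sin(a),np.cos(a),0]);r=np.array([.5260,-.16066,0])
for i in range(2):
    T=ctrl.camera("top")
    for b in blobs(T,(20,110,60),(35,255,255),15,(330,150,500,290)):
        p=plane(T,*b[1],.165+.009); print("handle",b[0],b[1],p.round(4),"rail y",((p-r)@ey).round(4))
S=ctrl.camera("side"); s=ctrl.read_state(); print(s["time"],s["tcp_pos"],s["ft_force"],s["finger_gap"])
print("exp handle",r+ey*(-.141)+[0,0,.0875+.074])
o=[cv2.resize(T["pixels"][110:310,300:500,::-1],None,fx=2,fy=2,interpolation=2),cv2.resize(S["pixels"][90:290,250:450,::-1],None,fx=2,fy=2,interpolation=2)]
cv2.imwrite("pics/r5.png",np.hstack(o))
```

```text
handle 101 [442.2 205.2] [ 0.5557 -0.2915  0.174 ] rail y -0.1342
handle 100 [442.1 205.2] [ 0.5557 -0.2913  0.174 ] rail y -0.1339
11.35 [0.455301   0.16079753 0.2813106 ] [ 0.2795227  -0.0905451  -0.07503487] 0.0852976787205316
exp handle [ 0.55615749 -0.29839716  0.1615    ]
```

View pics/r5.png

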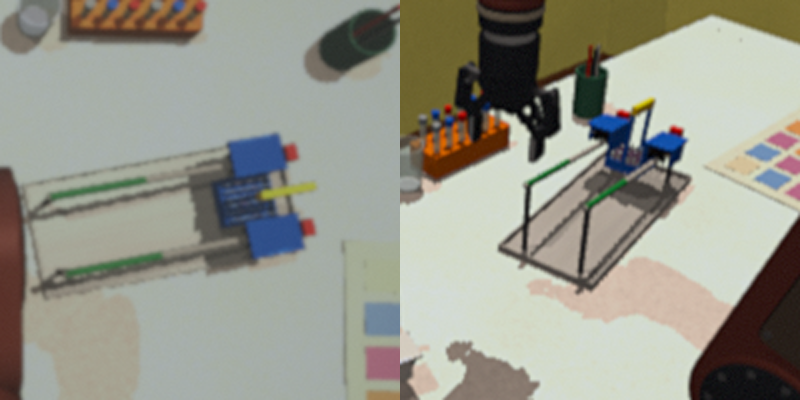

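Run:
```python
from rig import ctrl
import cv2,numpy as np,pickle
from h import *
T=ctrl.camera("top");S=ctrl.camera("side");T0=pickle.load(open("side0.pkl","rb"))
print([b[1] for b in blobs(T,(20,110,60),(35,255,255),15,(330,150,500,290))])
d=np.abs(S["pixels"][225:290,205:265].astype(int)-T0["pixels"][225:290,205:265]).mean();print("white rack side diff",d)
o=[cv2.resize(T["pixels"][165:245,400:480,::-1],None,fx=5,fy=5,interpolation=2),cv2.resize(S["pixels"][125:205,325:405,::-1],None,fx=5,fy=5,interpolation=2)]
cv2.imwrite("pics/f6.png",np.hstack(o))
```

```text
[array([442. , 205.3])]
white rack side diff 13.542905982905983
```

View pics/f6.png

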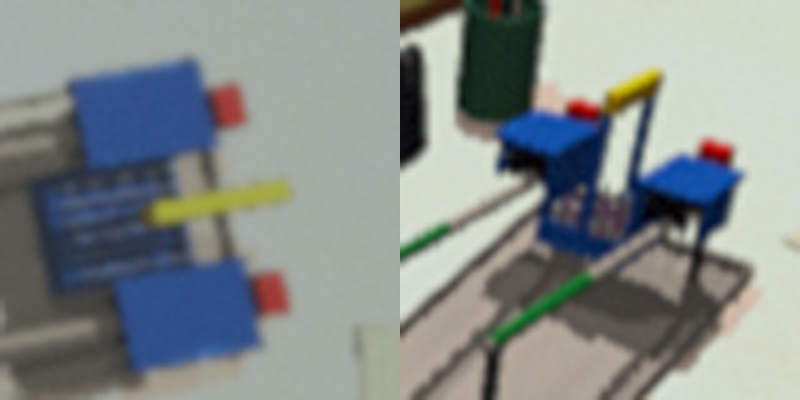

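The rack sits square against both red stops and is not moving (handle at 442,205 in each picture). The white rack's patch differs by 13.5 grey levels on average, so I'm checking whether that is only the arm's shadow.

Run:
```python
from rig import ctrl
import cv2,numpy as np,pickle
S=ctrl.camera("side")["pixels"];A=pickle.load(open("side0.pkl","rb"))["pixels"]
cv2.imwrite("pics/w7.png",np.hstack([cv2.resize(x[210:300,190:280,::-1],None,fx=4,fy=4,interpolation=2) for x in(A,S)]))
```

```text
(no output)
```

View pics/w7.png

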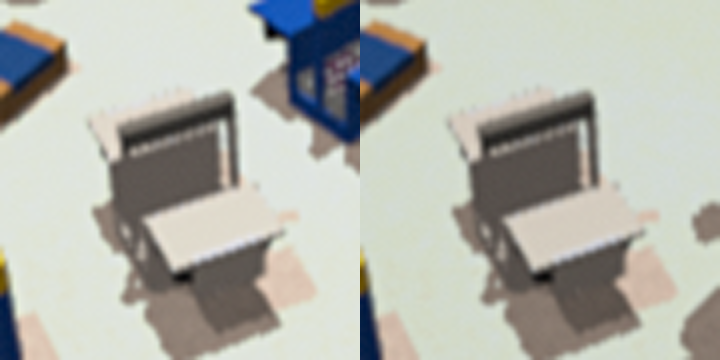

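The white rack has not moved. The difference came from the blue rack being gone and from the arm's shadow.

```bash
python3 -c "
from rig import ctrl
print(ctrl.sign_off())"
```

```text
the job is handed in; nothing more can be done
None
```

The blue rack now hangs at rest against both red stops, and I handed the job in at about 11.6 s of the 45 s allowed. I took the smaller of the two blue racks by its handle and lowered it onto the green part of the rail. Contact peaked at about 21 N on the wrist. I then opened the gripper, and the rack rolled down by itself.

**Last checks:**
- **At the stops:** the close-up shows the rack square against both stops. The handle stayed at the same pixel to within 0.2 px in successive pictures.
- **Handle position:** I measured the handle about 7 mm uphill of where it should be, a disagreement I did not resolve. I put it down to my rail origin being a few millimetres off, since the pictures show contact.
- **White rack:** a pixel comparison of its patch differed at first. The before-and-after crops show it in the same place; the difference was the blue rack being gone and the arm's shadow.
- **Gripper:** it was open and clear of everything, with a wrist reading of about 0 N.

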